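# Sound the rod-butt socket and set the drain-hole drill guide

### The arm

A 6-joint arm with a two-finger parallel gripper is mounted at the origin on the work surface. World frame = base frame: x ahead of the robot, y to its left, z up, the work surface at z = 0. Lengths are in mm, angles in rad, forces in N, time in s.
With the tool pointing down it reaches from about 350 to 975 mm from the base axis. Payload 4.9 kg.
Tool frame: the origin (TCP) lies midway between the tips of the shut fingers; the grasp point (between the pads) lies 19 mm behind it (bot.tcp_to_grasp is the distance from the TCP to the grasp point, in mm); z points along the fingers, y is the line along which they close (so a half turn about z gives the same grasp; the last joint's range is limited). The gripper opens to 85 mm and grips with 20 to 120 N. Pads are 22 mm wide; open, the fingers measure 114 mm over their backs; the gripper's body (76 mm by 85 mm) begins 54 mm behind the grasp point. The pads swing forward as they close: fully open they stand 13 mm farther back than shut.
Start: joints at [-1.387, 0.053, 1.613, -0, 1.476, -0.119], TCP at [186.366, -596.548, 231.304] pointing down, gripper open.
Joint ranges: [-3.01, 3.01], [-1.01, 2.22], [0.06, 2.58], [-1.02, 4.17], [0.09, 2.62], [-3.14, 3.14]. Speed limits (rad/s): [2.57, 2.57, 3.14, 3.14, 3.14, 3.14].

### API

Orientations are given as a unit quaternion [w, x, y, z].
In Python, from bench import bot, optics, hand_in, search_frame, tip_of gives the robot as it stands.
- The arm moves only by the tool servo_tool, never from a script. Its argument "targets" is text: rows parted by semicolons, each of 7 numbers parted by spaces: the shift along the world's x, y, z in cm, then the turn, a rotation vector about the world's x, y, z in degrees, then the opening in per cent of the stroke, from 0 (shut) to 100 (fully open). A call has 1 to 12 rows; each row shifts and turns the commanded pose from where the row before left it; what a row does not reach is not made up. A row lasts 1/12 s, in which the tool goes at most 41.7 mm and 7.16 degrees, less where a joint would pass 70% of its speed; a pose out of reach is approached as far as the arm can. A call is refused whole if a number of a shift passes 4.17 or a number of a turn 7.16, either way. A call with a gripper value outside its range is refused whole. The fingers move at their own pace and stop on an object; the grip force is fixed at half the most. Time passes only in rows, so rows that do not move let the fingers close. It gives the time, the measured TCP pose, the force, the opening and the grip force at its end, in the units of the state.
- bot.get_state(): the state, without advancing time (a new reading comes with each control period).
- optics.snapshot(name): name is "side" or "top"; returns (picture, depth): 480x640x3 uint8, red, green, blue; 480x640 float32, mm along the optical axis (not along the pixel's ray), 0 where there is no reading.
- optics.camera_info(name): a dict with "camera_matrix" (3x3 intrinsics, pixels), "xyz" and "attitude" of the camera in the world. Camera axes: x right, y up, looking along -z (the intrinsics and any distortion apply to the point x, -y, -z); pixel columns grow to the right and rows downward; lengths in mm; the calibration is good to about 2 mm. A picture is of the moment at which its call begins. camera_info takes no time and is no camera call.
- hand_in(): hands the job in; it is judged then, once.
Trained networks look in the newest picture that a camera, given by its name, has taken for a name from the list of things; names that differ only in an ending like _2 or _b are one class to them, and where a whole thing is asked for, a point or a joint stands for the part that bears it (a point fixed in the world has none). Each returns a list of dicts, best first, with "confidence" (0 to 1); they miss things now and then, are a little off and sometimes report something else, mostly with a low value. They report only what shows in the picture. A call takes as long as a camera call. They do not tell look-alikes from the thing itself.
- search_frame(camera, target): "bbox" ([centre column, centre row, width, height] in pixels, round what is visible of it).
- tip_of(camera, target): "position" ([column, row] in pixels: a listed point, or the origin of a listed thing).
The state is a dict: "time_s": time; "joints": joint angles; "joint_velocities": joint speeds; "tau": joint torques, N m; "ee_pos": TCP position; "ee_rot": TCP orientation; "ft_force": force on the tool from outside, world axes, zero at the start; "torque": the same for the moment, N m; "gripper_width": finger opening in mm; "grasp_force": force on a finger pad.
Only numpy, scipy, OpenCV 4.12 (cv2) and the standard library are available. Lean on these libraries where they do the work, as an engineer would, in place of code of your own. Each camera call takes 0.05 s, during which the arm holds its last target. There are 200 camera calls.

### The job

Take the depth rod out of its stand, lower it into the bore of the oak socket block and gently press the stiff cork pad inside down until it is bedded on the bottom, never pressing harder than about 30 N; do not drop the rod in. Leave the rod standing in the bore on the bedded cork, then slide the drill guide on the end of the block down until its drill hole is level with the foot of the rod, and let go. Do not disturb the other tackle.

Things in the scene. Friction and masses are not known exactly. Their poses are not given: they have to be found in the camera images.
- block: Fixed oak socket block, 80 (x) x 160 (y) x 95 mm high, on a slightly wider 6 mm dark foot. Origin: centre of the underside, z up. The bore opens in the top face 45 mm towards its +y end; the drill guide runs on its -y end face.
- bore_mouth (a point): Centre of the round bore's mouth, in the plane of the block's top face, 95 mm above the shelf. The bore is vertical, 14.5 mm in diameter, slightly chamfered. Down it a cork pad as wide as the bore sticks fast; pressed with about 6 N it slides down stiffly, 8 to 22 mm, until it beds on the hard floor, where the force rises sharply.
- guide (a joint): Height setting of the drill guide, in m: the depth of its drill hole's axis below the block's top face. 0 is level with the top face, it grows as the guide is slid straight down, up to 0.083. About 5 N of friction; it stays where it is left. It starts between 0.006 and 0.022.
- guide_bush (a point): Centre of the guide's steel carriage (30 x 14 x 22 mm high) on the axis of its horizontal drill hole (a dark bush on the outer side), beyond the block's -y end face. Its z is the level of the drill hole. Axes parallel to the block's.
- guide_grip (a point): Middle of the round birch grip (22 mm diameter, 34 mm tall, standing upright) on top of the guide's 10 mm square steel stem, 111 mm above the drill hole's axis, centred 15 mm outside the block's -y end face. Top of the grip 17 mm higher than this point.
- stand: Fixed square pine stand, 60 x 60 x 50 mm high, on a slightly wider foot, with a 14.5 mm hole 40 mm deep in which the depth rod stands at the start. Origin: centre of the underside.
- rod: Depth rod, 130 g or so, loose: a 12 mm steel shaft 112 mm long with a flat, slightly chamfered foot, and above it an upright round birch head 24 mm in diameter and 36 mm tall; 148 mm in all. Origin at the centre of the foot, z up along the rod.
- rod_foot (a point): Centre of the flat foot of the depth rod (its lowest point). The rod's own weight does not move the cork. The top of the bedded cork, where the foot must end, lies 40 to 72 mm below the bore's mouth; how deep is not known and must be felt.
- rod_grip (a point): Middle of the rod's birch head, 130 mm above the foot, where it is gripped.
- flybox: Bystander: closed varnished oak fly box, 75 x 115 x 28 mm. Origin under its centre.
- jig: Bystander: chrome cod jig lying flat, about 165 mm long with its hook, 18 mm wide, 12 mm high. Origin under its middle.
- sinker: Bystander: grey lead sinker, a cone 36 mm wide and 40 mm tall. Origin at the centre of its underside.
- bobber: Bystander: red-and-white bobber standing on its flat, 42 mm wide, 52 mm tall. Origin at the centre of its underside.
Mind the look-alikes: they are no part of the job. What is shaped like the rod but green or yellow is not meant. Leave any blue look-alike of the block alone.

How it is judged (in metres and radians):
On the way, in this order (a step that is already met when the one before it is completed fails the run):
1. the rod's foot is down the bore, on the cork, and the cork is bedded on the floor (distance between cork and floor_stop below 0.0035 m and distance between rod_foot and cork below 0.0065 m), for 0.2 s.
2. the drill guide is level with the foot of the rod standing in the bore (z of rod_foot in the frame of guide_bush between -0.003 and 0.003 m and distance between rod_foot and cork below 0.0065 m), for 0.2 s.
At the end, for the whole second after the job is handed in: The cork is bedded on the bore's floor (within 1.5 mm), the rod stands still in the bore with its foot on the cork (within about 2 mm), and the drill guide's hole is level with the rod's foot within 3 mm; rod and guide are let go and at rest (all of step 2 and distance between cork and floor_stop below 0.0035 m and angle between rod's own z axis and vertical below 0.1 rad and linear speed of rod below 0.01 m/s and velocity of joint guide between -0.005 and 0.005 m/s); the robot touches nothing.
It fails at once if the rod presses on the block, cork or floor with more than 30 N (contact force between rod and block above 30 N or contact force between rod and cork above 30 N or contact force between rod and floor_stop above 30 N).
It fails at once if the rod is dropped into the bore (moves faster than 0.3 m/s with its foot below the mouth) (horizontal distance between rod_foot and bore_mouth below 0.01 m and z of rod_foot in the frame of bore_mouth below -0.003 m and linear speed of rod above 0.3 m/s).
It fails at once if a bystander is moved by more than 15 mm (distance of any of flybox, jig, sinker, bobber from where it was at the start of the episode above 0.015 m).
It also fails if it takes over 58 s, if anything falls off the work surface, if the arm or the gripper's body presses on something with over 40 N, if the wrist force passes 120 N, or if a joint passes its speed limit or range.

## Working session

There is one attempt and no reset: what is moved stays moved. The work goes in short steps, Python scripts to look and compute and a tool call to move; the robot and the scene stay as the last step left them, time stands still between calls to the robot, and variables do not carry over. Pictures are saved under pics/ and viewed, at most 10 in all, crops included, and the job is handed in when it is done.

Besides the shell and the picture viewer there is one more tool, called after "Call:" by a JSON object that holds its "api" and its "payload", one argument or row to a line. servo_tool: Moves the arm, as the interface text tells. Its arguments: {"type":"object","properties":{"targets":{"type":"string"}},"required":["targets"]}

```bash
mkdir -p pics
cat > h.py <<'E'
import numpy as np, cv2
from scipy.spatial.transform import Rotation as R
from bench import bot, optics, hand_in, search_frame, tip_of
def snap(n,f=None):
    p,d=optics.snapshot(n)
    if f: cv2.imwrite('pics/'+f,p[:,:,::-1])
    return p,d
def cam(n):
    c=optics.camera_info(n); q=np.array(c['attitude'],float)
    M=R.from_quat(q[[1,2,3,0]]).as_matrix() if q.size==4 else q
    return np.array(c['camera_matrix']),np.array(c['xyz'],float),M
def ray(n,u,v):
    K,t,M=cam(n); return t,M@np.array([(u-K[0,2])/K[0,0],-(v-K[1,2])/K[1,1],-1.])
def at_z(n,u,v,z):
    t,r=ray(n,u,v); return t+r*(z-t[2])/r[2]
def at_d(n,u,v,d):
    t,r=ray(n,u,v); return t+r*d
def tri(n1,p1,n2,p2):
    a,r=ray(n1,*p1); b,s=ray(n2,*p2)
    k=np.linalg.lstsq(np.c_[r,-s],b-a,rcond=None)[0]
    return (a+r*k[0]+b+s*k[1])/2, np.linalg.norm(a+r*k[0]-b-s*k[1])
E
python3 - <<'E'
from h import *
np.set_printoptions(precision=1,suppress=True)
for n in('side','top'):
    p,d=snap(n,n+'1.png'); print(n,optics.camera_info(n))
    for t in('rod_grip','bore_mouth','guide_grip','guide_bush','block','stand','rod_foot'):
        print(t,[(np.round(x['position'],1),round(x['confidence'],2)) for x in tip_of(n,t)])
print(bot.get_state())
E
```

```text
side {'camera_matrix': array([[577. ,   0. , 320.5],
       [  0. , 577. , 237.7],
       [  0. ,   0. ,   1. ]]), 'xyz': array([108.6, 927.1, 897. ]), 'attitude': array([-0.2, -0.1,  0.4,  0.9])}
rod_grip [(array([252.7, 308.8]), 0.69), (array([296. , 339.3]), 0.65), (array([214.2, 297.9]), 0.58)]
bore_mouth [(array([344.3, 184.4]), 0.78), (array([435.1, 270.5]), 0.76), (array([326.3, 249.9]), 0.56)]
guide_grip [(array([339.5, 187. ]), 0.77), (array([362.4, 127.3]), 0.72), (array([440.8, 193.1]), 0.62), (array([208.4, 405.5]), 0.42)]
guide_bush [(array([359.9, 161. ]), 0.82), (array([428.2, 232.7]), 0.64), (array([328.4, 253.2]), 0.33)]
block [(array([349.5, 208.9]), 0.95), (array([428.5, 289.2]), 0.72), (array([332.4, 279.4]), 0.59)]
stand [(array([256.9, 359.6]), 0.62)]
rod_foot [(array([260.2, 358.5]), 0.84), (array([221.8, 347.7]), 0.84), (array([298.3, 384.1]), 0.61)]
top {'camera_matrix': array([[497.6,   0. , 321. ],
       [  0. , 497.6, 239.1],
       [  0. ,   0. ,   1. ]]), 'xyz': array([ 520.9,   14.4, 1128.1]), 'attitude': array([-0.7, -0. ,  0. ,  0.7])}
rod_grip [(arr
[... 341 characters left out ...]
(array([386.2, 234.1]), 0.59), (array([411.7, 340.9]), 0.56)]
block [(array([362.8, 351.3]), 0.94), (array([340.4, 248.7]), 0.8), (array([467.2, 213.1]), 0.64), (array([144.7, 237.8]), 0.46)]
stand [(array([207.4, 247.8]), 0.98)]
rod_foot [(array([201.2, 291.6]), 0.74), (array([208.6, 206.1]), 0.68)]
{'time_s': 0.8, 'joints': array([-1.4,  0.1,  1.6,  0. ,  1.5, -0.1]), 'joint_velocities': array([ 0.,  0., -0., -0., -0., -0.]), 'tau': array([  0. , -39.4, -37. ,  -0. ,   0. ,   0. ]), 'ee_pos': array([ 186.4, -596.6,  231.4]), 'ee_rot': array([0. , 1. , 0.2, 0. ]), 'ft_force': array([-0.9, -0.3, -1.1]), 'torque': array([-0., -0., -0.]), 'grasp_force': 0.0, 'gripper_width': 85.66588144872354}
```

View pics/top1.png

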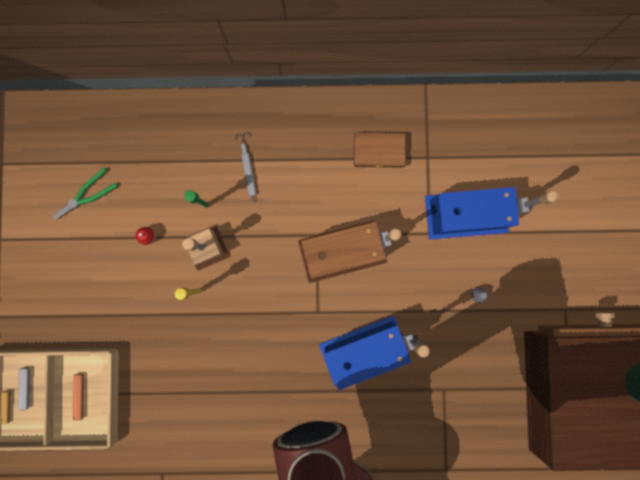

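View pics/side1.png

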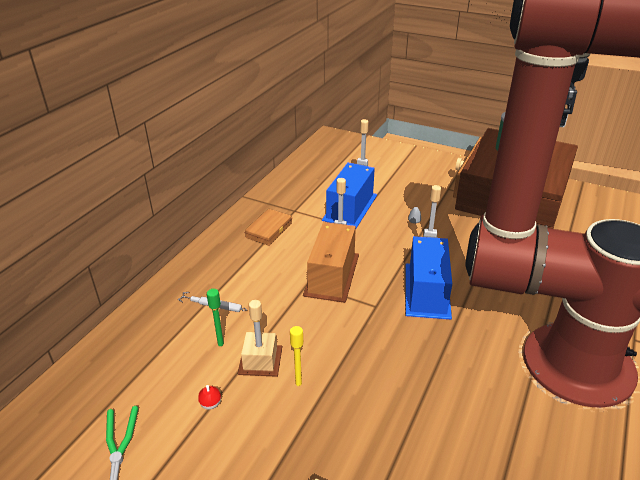

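Top view. The oak block is at (343,250) with its bore at (322,255) and guide grip at (395,234). The blue blocks at (470,213) and (365,352) are look-alikes. The birch-headed rod at (189,244) in the pine stand (206,247) fits the description; the green one (191,197) and the yellow one (181,294) do not. In the side view the same things are at rod head (255,310), bore (327,255) and grip (341,186). Next I confirm with a crop and localise.

Run:
```python
from h import *
np.set_printoptions(precision=1,suppress=True)
p,d=snap('top'); q,e=snap('side')
a=cv2.resize(p[180:310,150:420],None,fx=2.9,fy=2.9,interpolation=cv2.INTER_CUBIC)
cv2.imwrite('pics/crop.png',a[:,:,::-1])
print('rod_grip',tri('top',(187.9,245.5),'side',(252.7,308.8)))
print('bore',tri('top',(321.6,254),'side',(326.3,249.9)), at_z('top',321.6,254,95), at_z('side',326.3,249.9,95))
print('ggrip',tri('top',(394.3,232.3),'side',(339.5,187)))
# world clouds
def cloud(n,d):
    K,t,M=cam(n); v,u=np.mgrid[:480,:640]
    r=np.stack([(u-K[0,2])/K[0,0],-(v-K[1,2])/K[1,1],-np.ones_like(u,float)],-1)
    return (r*d[...,None])@M.T+t
for n,dd in(('top',d),('side',e)):
    W=cloud(n,dd); ok=dd>0
    def sel(c,r,z0,z1): return W[ok&(np.hypot(W[...,0]-c[0],W[...,1]-c[1])<r)&(W[...,2]>z0)&(W[...,2]<z1)]
    B=sel((508,-28),110,87,103)
    rc=cv2.minAreaRect(B[:,:2].astype(np.float32)); print(n,'block',rc,B[:,2].mean(),len(B))
    S=sel((505,240),60,44,56); rc=cv2.minAreaRect(S[:,:2].astype(np.float32)); print(n,'stand',rc,len(S))
    for nm,c,z0 in(('rodhead',(505,250),115),('grip',(535,-135),140)):
        G=sel(c,60,z0,260); print(n,nm,len(G),np.median(G,0) if len(G) else '',np.percentile(G,[2,98],0) if len(G) else '')
```

```text
rod_grip (array([576.1, 281.8, 146.9]), np.float64(6.278561900068315))
bore (array([555.3,  16.9, 109.4]), np.float64(2.31903943372029)) [554.8  16.5  95. ] [564.6   0.7  95. ]
ggrip (array([ 590.9, -122.2,  186.6]), np.float64(0.33607681079076546))
top block ((563.8294677734375, -32.962127685546875), (80.17015075683594, 167.9447021484375), 13.889242172241211) 96.28469105526923 2821
top stand ((526.2090454101562, 277.6607971191406), (32.406681060791016, 104.01305389404297), 59.341148376464844) 115
top rodhead 152 [479.6 289.1 147.7] [[468.4 282.2 116.9]
 [489.6 302.6 151.9]]
top grip 120 [ 584.2 -119.7  209.9] [[ 575.2 -131.   181.1]
 [ 593.6 -110.6  213.9]]
side block ((564.5687866210938, -30.10157012939453), (80.97905731201172, 173.80679321289062), 13.902639389038086) 95.54198290513833 1541
side stand ((554.5022583007812, 265.3428039550781), (8.571540832519531, 50.412445068359375), 23.50819206237793) 76
side rodhead 113 [480.8 297.  148. ] [[467.8 286.6 117.2]
 [489.8 306.2 150.9]]
side grip 180 [ 583.3 -113.9  188.3] [[ 575.2 -125.5  141.6]
 [ 591.2 -106.2  211.3]]
```

View pics/crop.png

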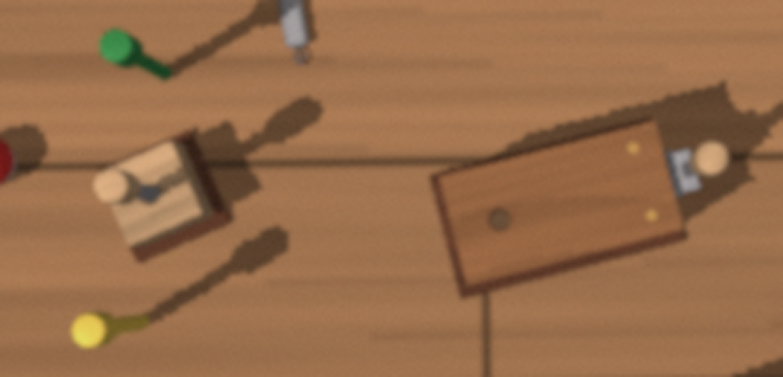

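The crop confirms it: birch rod head at crop (111,186) in the pine stand, and the oak block with bore at crop (499,219) and guide grip at (711,158). Now I refine the rod, bore and grip.

```bash
cat >> h.py <<'E'
def cloud(n,d):
    K,t,M=cam(n); v,u=np.mgrid[:480,:640]
    r=np.stack([(u-K[0,2])/K[0,0],-(v-K[1,2])/K[1,1],-np.ones_like(u,float)],-1)
    return (r*d[...,None])@M.T+t
def sel(W,c,r,z0,z1):
    return W[(np.hypot(W[...,0]-c[0],W[...,1]-c[1])<r)&(W[...,2]>z0)&(W[...,2]<z1)]
E
python3 - <<'E'
from h import *
np.set_printoptions(precision=1,suppress=True)
for n in('top','side'):
    p,d=snap(n); W=cloud(n,d)
    for nm,c,z0,z1 in(('head',(573,281),120,180),('headtop',(573,281),153,180),('shaft',(573,281),60,115),('grip',(590,-121),180,240),('griptop',(590,-121),207,240),('guidestem',(590,-121),110,175)):
        G=sel(W,c,30,z0,z1); 
        if len(G)>3: print(n,nm,len(G),'mid',(G.min(0)+G.max(0))/2,'med',np.median(G,0),'rng',np.ptp(G,axis=0), 'circ',cv2.minEnclosingCircle(G[:,:2].astype(np.float32)))
    S=sel(W,(565,275),60,45,55); rc=cv2.minAreaRect(S[:,:2].astype(np.float32)); print('stand',rc)
    # dark bore: darkest pixels on top face
    m=(np.hypot(W[...,0]-555,W[...,1]-14)<18); g=p.sum(2).astype(float); g[~m]=999
    k=g<np.median(g[m])-0.5*(np.median(g[m])-g[m].min()); v,u=np.nonzero(k)
    print('bore px',u.mean(),v.mean(),len(u),np.ptp(u),np.ptp(v),at_z(n,u.mean(),v.mean(),95))
c=np.array([564.2,-31.5]);a=np.deg2rad(13.9); print('bore from rect',c+45*np.array([-np.sin(a),np.cos(a)]),'grip',c-95*np.array([-np.sin(a),np.cos(a)]))
print(bot.get_state()['ee_rot'])
E
```

```text
top head 158 mid [575.7 275.5 145. ] med [575.1 272.8 157.8] rng [23.4 22.4 37.6] circ ((575.2608642578125, 275.7529296875), 12.107470512390137)
top headtop 116 mid [575.7 275.6 158.5] med [575.5 275.5 158.7] rng [23.4 22.1 10.4] circ ((575.4021606445312, 276.1103210449219), 11.988810539245605)
top shaft 25 mid [575.2 272.9  81.8] med [574.6 271.1  80.6] rng [10.9  6.  41.1] circ ((575.169921875, 274.4091796875), 5.6636457443237305)
top grip 129 mid [ 585.4 -120.9  198.8] med [ 584.7 -119.5  210.1] rng [20.4 21.2 32.7] circ ((585.6699829101562, -120.647216796875), 11.130414009094238)
top griptop 101 mid [ 585.4 -121.   211.1] med [ 585.8 -121.3  210.7] rng [20.4 20.9  8.1] circ ((585.3367919921875, -121.03936767578125), 10.828096389770508)
top guidestem 13 mid [ 584.4 -119.4  128.9] med [ 582.9 -116.9  126.9] rng [ 9.1  8.5 34.9] circ ((584.9542846679688, -119.41831970214844), 5.849854946136475)
stand ((575.6512451171875, 276.2916259765625), (60.865360260009766, 61.2763786315918), 24.067527770996094)
bore px 321.4901960784314 254.84313725490196 51 7 7 [553.   16.7  95. ]
side head 24
[... 432 characters left out ...]
04)
side grip 135 mid [ 587.2 -117.9  197. ] med [ 583.3 -113.2  198.7] rng [25.1 23.9 33.2] circ ((587.4639282226562, -117.54882049560547), 12.987082481384277)
side griptop 39 mid [ 585.3 -119.3  210.4] med [ 584.2 -117.1  209.8] rng [20.  21.   6.5] circ ((585.89453125, -119.27950286865234), 10.87160587310791)
side guidestem 111 mid [ 585.4 -114.8  142.4] med [ 585.3 -115.5  143.1] rng [13.2 14.1 64.7] circ ((585.3953857421875, -114.58702850341797), 7.655888557434082)
stand ((576.8773803710938, 279.2896728515625), (60.635337829589844, 66.6903305053711), 22.626792907714844)
bore px 328.2 255.3 10 6 2 [552.1  16.5  95. ]
bore from rect [553.4  12.2] grip [ 587.  -123.7]
[-0.   1.   0.2  0. ]
```

Call:
{"api": "servo_tool", "payload": {
  "targets": "1.6 3.6 0.6 0 0 0 100;1.6 3.6 0.6 0 0 0 100;1.6 3.6 0.6 0 0 0 100;1.6 3.6 0.6 0 0 0 100;1.6 3.6 0.6 0 0 0 100;1.6 3.6 0.6 0 0 0 100;1.6 3.6 0.6 0 0 0 100;1.6 3.6 0.6 0 0 0 100;1.6 3.6 0.6 0 0 0 100;1.6 3.6 0.6 0 0 0 100;1.6 3.6 0.6 0 0 0 100;1.6 3.6 0.6 0 0 0 100"
}}

```text
time_s: 2.0
ee_pos: [378.6, -162.7, 304.0]
ee_rot: [0.0, 0.989, 0.151, 0.001]
ft_force: [0.8, 0.4, 0.8]
gripper_width: 85.1
grasp_force: 0.0
```

Call:
{"api": "servo_tool", "payload": {
  "targets": "1.7 3.7 0 0 0 0 100;1.7 3.7 0 0 0 0 100;1.7 3.7 0 0 0 0 100;1.7 3.7 0 0 0 0 100;1.7 3.7 0 0 0 0 100;1.7 3.7 0 0 0 0 100;1.7 3.7 0 0 0 0 100;1.7 3.7 0 0 0 0 100;1.7 3.7 0 0 0 0 100;1.7 3.7 0 0 0 0 100;1.7 3.7 0 0 0 0 100;1.0 3.3 0 0 0 0 100"
}}

```text
time_s: 3.0
ee_pos: [576.2, 277.9, 302.9]
ee_rot: [-0.0, 0.989, 0.151, 0.0]
ft_force: [0.7, -1.2, 0.3]
gripper_width: 85.1
grasp_force: 0.0
```

Call:
{"api": "servo_tool", "payload": {
  "targets": "0 0 -3 0 0 0 100;0 0 -3 0 0 0 100;0 0 -3 0 0 0 100;0 0 -3 0 0 0 100;0 0 -3 0 0 0 100;0 0 -2 0 0 0 100;0 0 0 0 0 0 100"
}}

```text
time_s: 3.58
ee_pos: [571.7, 274.2, 126.8]
ee_rot: [0.001, 0.989, 0.151, -0.005]
ft_force: [-0.9, -0.2, -0.6]
gripper_width: 85.4
grasp_force: 0.0
```

Call:
{"api": "servo_tool", "payload": {
  "targets": "0 0 0 0 0 0 100;0 0 0 0 0 0 100;0 0 0 0 0 0 100"
}}

```text
time_s: 3.83
ee_pos: [577.0, 276.0, 136.3]
ee_rot: [-0.0, 0.989, 0.151, 0.002]
ft_force: [0.7, 0.3, -0.7]
gripper_width: 85.2
grasp_force: 0.0
```

Call:
{"api": "servo_tool", "payload": {
  "targets": "0 0 -0.5 0 0 0 100;0 0 -0.5 0 0 0 100;0 0 -0.5 0 0 0 100;0 0 0 0 0 0 60;0 0 0 0 0 0 40;0 0 0 0 0 0 25;0 0 0 0 0 0 15;0 0 0 0 0 0 15;0 0 0 0 0 0 15;0 0 0 0 0 0 15"
}}

```text
time_s: 4.67
ee_pos: [575.5, 275.8, 118.8]
ee_rot: [-0.0, 0.989, 0.151, 0.0]
ft_force: [0.3, 0.7, 1.3]
gripper_width: 22.8
grasp_force: 58.6
```

Call:
{"api": "servo_tool", "payload": {
  "targets": "0 0 0.5 0 0 0 15;0 0 1 0 0 0 15;0 0 1.5 0 0 0 15;0 0 1.5 0 0 0 15;0 0 1.5 0 0 0 15;0 0 1.5 0 0 0 15;0 0 1.5 0 0 0 15;0 0 1.5 0 0 0 15;0 0 1 0 0 0 15;0 0 0.5 0 0 0 15"
}}

```text
time_s: 5.5
ee_pos: [576.2, 275.6, 241.3]
ee_rot: [-0.0, 0.989, 0.151, 0.002]
ft_force: [0.3, -0.0, -1.4]
gripper_width: 22.9
grasp_force: 58.9
```

Call:
{"api": "servo_tool", "payload": {
  "targets": "-0.1 -1 0 0 0 0 15;-0.2 -2.2 0 0 0 0 15;-0.2 -2.7 0 0 0 0 15;-0.2 -2.7 0 0 0 0 15;-0.2 -2.7 0 0 0 0 15;-0.2 -2.7 0 0 0 0 15;-0.2 -2.7 0 0 0 0 15;-0.2 -2.7 0 0 0 0 15;-0.2 -2.7 0 0 0 0 15;-0.2 -2 0 0 0 0 15;-0.2 -1.2 0 0 0 0 15;-0.1 -0.8 0 0 0 0 15"
}}

```text
time_s: 6.5
ee_pos: [552.4, 12.9, 237.2]
ee_rot: [-0.0, 0.989, 0.15, -0.001]
ft_force: [0.4, 1.3, -0.7]
gripper_width: 22.7
grasp_force: 58.9
```

Call:
{"api": "servo_tool", "payload": {
  "targets": "0 0 0 0 0 0 15;0 0 0 0 0 0 15;0 0 0 0 0 0 15;0 0 0 0 0 0 15"
}}

```text
time_s: 6.83
ee_pos: [553.4, 15.4, 238.2]
ee_rot: [-0.0, 0.988, 0.152, -0.0]
ft_force: [1.3, 0.9, -1.1]
gripper_width: 22.8
grasp_force: 58.9
```

Run:
```python
from h import *
np.set_printoptions(precision=1,suppress=True)
s=bot.get_state(); print(s['ee_pos'],s['ft_force'],s['gripper_width'],s['ee_rot'])
out=[]
for n in('top','side'):
    p,d=snap(n,n+'2.png'); W=cloud(n,d); c=s['ee_pos']
    G=sel(W,c,40,105,s['ee_pos'][2]-12)
    if len(G)>3: print(n,'shaft',len(G),'mid',(G.min(0)+G.max(0))/2,'med',np.median(G,0),'rng',np.ptp(G,axis=0))
    for z in range(105,200,15):
        G=sel(W,c,40,z,z+15)
        if len(G)>3: print(n,z,len(G),G.mean(0),np.ptp(G,axis=0))
    q=p[150:330,260:460] if n=='top' else p[120:340,240:440]
    out.append(cv2.resize(q,(400,400),interpolation=cv2.INTER_CUBIC))
    print(n,[(np.round(x['position'],1),round(x['confidence'],2)) for x in tip_of(n,'rod_foot')],[(np.round(x['position'],1),round(x['confidence'],2)) for x in tip_of(n,'bore_mouth')])
cv2.imwrite('pics/c2.png',np.hstack(out)[:,:,::-1])
```

```text
[553.4  15.4 238.2] [ 1.3  0.9 -1.1] 22.80754641568204 [-0.   1.   0.2 -0. ]
top [(array([207.1, 209.3]), 0.77), (array([197.9, 290.4]), 0.69)] [(array([347.9, 365.8]), 0.91), (array([455.4, 210.4]), 0.7)]
side shaft 181 mid [554.1  19.5 179. ] med [553.2  20.5 180.1] rng [10.8 11.5 94.2]
side 120 6 [553.6  19.5 133.4] [7.  5.7 2.6]
side 135 29 [553.5  19.7 142.1] [ 9.1 10.8 14.7]
side 150 25 [552.7  21.1 157.9] [ 9.7  9.4 13. ]
side 165 27 [553.1  21.  172.1] [ 9.   7.9 14.2]
side 180 31 [553.3  20.  186.8] [ 9.6  8.5 14.7]
side 195 29 [554.   19.2 201.7] [10.4 10.8 14.1]
side [(array([222. , 346.3]), 0.86), (array([297.8, 382.4]), 0.76), (array([327.6, 243.8]), 0.73)] [(array([433.1, 272.6]), 0.87), (array([342.5, 184. ]), 0.82), (array([327.6, 251.4]), 0.75)]
```

View pics/c2.png

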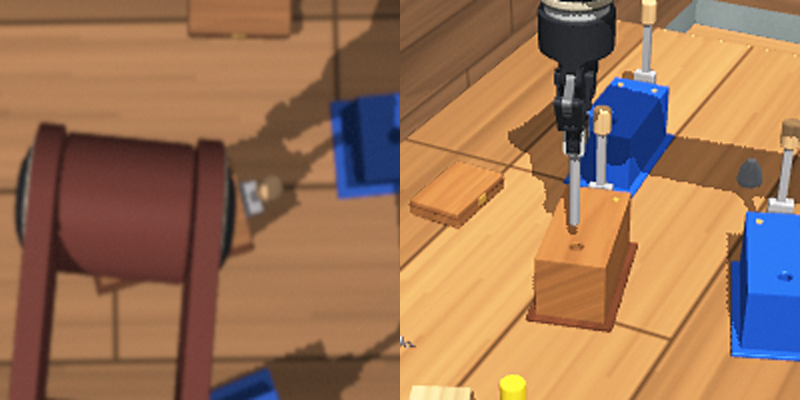

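The rod hangs vertical just over the bore. In the side crop its foot is at about (572,231), with the bore mouth right below at about (577,246). I lower it close to the mouth and compare again.

Call:
{"api": "servo_tool", "payload": {
  "targets": "0 0 -0.5 0 0 0 15;0 0 -0.7 0 0 0 15;0 0 -0.7 0 0 0 15;0 0 -0.3 0 0 0 15;0 0 0 0 0 0 15;0 0 0 0 0 0 15;0 0 0 0 0 0 15"
}}

```text
time_s: 7.72
ee_pos: [553.5, 14.4, 216.4]
ee_rot: [0.0, 0.989, 0.151, 0.0]
ft_force: [0.0, -0.4, -2.0]
gripper_width: 22.7
grasp_force: 58.9
```

Run:
```python
from h import *
np.set_printoptions(precision=1,suppress=True)
s=bot.get_state(); print(s['ee_pos'],s['ft_force'])
p,d=snap('side','side3.png')
q=p[215:275,295:355]; cv2.imwrite('pics/c3.png',cv2.resize(q,(600,600),interpolation=cv2.INTER_CUBIC)[:,:,::-1])
K,t,M=cam('side')
def proj(P):
    c=M.T@(np.array(P)-t); return K[0,0]*c[0]/-c[2]+K[0,2], K[1,2]-K[1,1]*c[1]/-c[2]
e=s['ee_pos']
for b in((0,0),(1.9,.5)):
  print('axis at foot, mouth px',proj([e[0]+b[0],e[1]+b[1],e[2]-109]),proj([e[0]+b[0],e[1]+b[1],95]))
o=np.array(proj([553,16,95]));print('dpx per mm x,y,z',[np.array(proj(np.array([553,16,95])+v*10))/10-o/10 for v in np.eye(3)])
```

```text
[553.5  14.4 216.4] [ 0.  -0.4 -2. ]
axis at foot, mouth px (np.float64(328.0622266664856), np.float64(250.2236854626488)) (np.float64(328.0495474042971), np.float64(254.60969837377147))
axis at foot, mouth px (np.float64(327.1979029300237), np.float64(250.11544042791567)) (np.float64(327.19018980489864), np.float64(254.50094701076193))
dpx per mm x,y,z [array([-0.4, -0.1]), array([-0.2,  0.2]), array([ 0. , -0.4])]
```

View pics/c3.png

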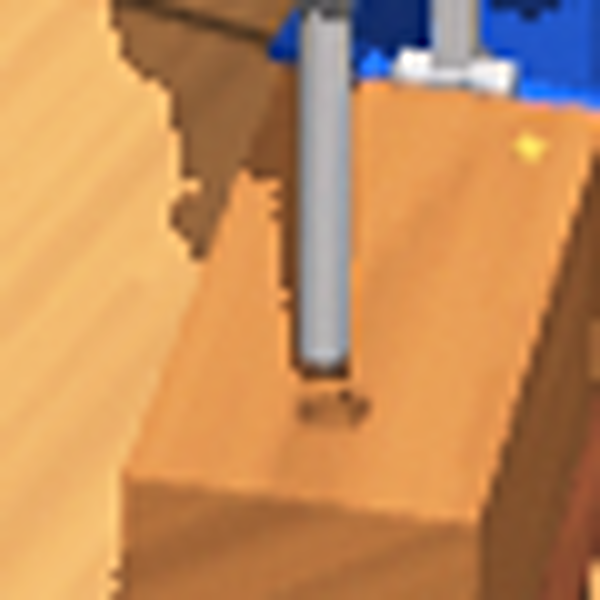

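Rod axis is at about (327.2,254.5) against a mouth centre of about (328,255.4). So I shift by about (-2,+2) mm and lower carefully.

Call:
{"api": "servo_tool", "payload": {
  "targets": "-0.22 0.18 0 0 0 0 15;0 0 -0.3 0 0 0 15;0 0 -0.3 0 0 0 15;0 0 -0.2 0 0 0 15;0 0 0 0 0 0 15;0 0 0 0 0 0 15"
}}

```text
time_s: 8.27
ee_pos: [551.0, 16.3, 207.9]
ee_rot: [-0.0, 0.989, 0.151, -0.0]
ft_force: [-0.4, -0.2, -0.7]
gripper_width: 22.7
grasp_force: 58.9
```

Call:
{"api": "servo_tool", "payload": {
  "targets": "0 0 -0.15 0 0 0 15;0 0 -0.15 0 0 0 15;0 0 -0.15 0 0 0 15;0 0 0 0 0 0 15;0 0 0 0 0 0 15"
}}

```text
time_s: 8.68
ee_pos: [551.1, 16.2, 203.6]
ee_rot: [-0.0, 0.989, 0.151, -0.0]
ft_force: [-0.4, -0.8, -1.9]
gripper_width: 22.6
grasp_force: 58.9
```

Call:
{"api": "servo_tool", "payload": {
  "targets": "0 0 -0.1 0 0 0 15;0 0 -0.1 0 0 0 15;0 0 0 0 0 0 15"
}}

```text
time_s: 8.93
ee_pos: [551.1, 16.3, 201.6]
ee_rot: [-0.0, 0.989, 0.151, -0.0]
ft_force: [-0.6, 0.1, -1.5]
gripper_width: 22.5
grasp_force: 58.9
```

Call:
{"api": "servo_tool", "payload": {
  "targets": "0 0 -0.1 0 0 0 15;0 0 -0.1 0 0 0 15;0 0 0 0 0 0 15"
}}

```text
time_s: 9.18
ee_pos: [551.1, 16.2, 199.6]
ee_rot: [0.0, 0.989, 0.151, -0.0]
ft_force: [-0.9, 0.5, -1.5]
gripper_width: 22.9
grasp_force: 58.9
```

It is in the bore with no contact force. I lower on, watching the force.

Call:
{"api": "servo_tool", "payload": {
  "targets": "0 0 -0.15 0 0 0 15;0 0 -0.2 0 0 0 15;0 0 -0.2 0 0 0 15;0 0 -0.2 0 0 0 15;0 0 -0.15 0 0 0 15;0 0 0 0 0 0 15"
}}

```text
time_s: 9.68
ee_pos: [550.9, 16.2, 190.2]
ee_rot: [-0.0, 0.989, 0.151, -0.0]
ft_force: [-0.2, -0.3, -1.5]
gripper_width: 22.8
grasp_force: 58.8
```

Call:
{"api": "servo_tool", "payload": {
  "targets": "0 0 -0.15 0 0 0 15;0 0 -0.15 0 0 0 15;0 0 -0.1 0 0 0 15;0 0 0 0 0 0 15"
}}

```text
time_s: 10.02
ee_pos: [551.0, 16.3, 186.5]
ee_rot: [-0.0, 0.989, 0.151, -0.0]
ft_force: [-0.5, -0.4, -1.3]
gripper_width: 22.5
grasp_force: 58.8
```

Call:
{"api": "servo_tool", "payload": {
  "targets": "0 0 -0.1 0 0 0 15;0 0 -0.1 0 0 0 15;0 0 -0.1 0 0 0 15;0 0 -0.1 0 0 0 15;0 0 -0.1 0 0 0 15;0 0 -0.1 0 0 0 15"
}}

```text
time_s: 10.52
ee_pos: [551.2, 16.3, 180.7]
ee_rot: [-0.0, 0.989, 0.151, -0.0]
ft_force: [-0.9, 0.5, -1.8]
gripper_width: 22.5
grasp_force: 58.8
```

Call:
{"api": "servo_tool", "payload": {
  "targets": "0 0 -0.1 0 0 0 15;0 0 -0.1 0 0 0 15;0 0 -0.1 0 0 0 15;0 0 -0.1 0 0 0 15;0 0 -0.1 0 0 0 15;0 0 -0.1 0 0 0 15"
}}

```text
time_s: 11.02
ee_pos: [551.2, 16.3, 174.7]
ee_rot: [-0.0, 0.989, 0.151, -0.0]
ft_force: [-0.3, 0.2, -1.6]
gripper_width: 22.8
grasp_force: 58.8
```

Call:
{"api": "servo_tool", "payload": {
  "targets": "0 0 -0.1 0 0 0 15;0 0 -0.1 0 0 0 15;0 0 -0.1 0 0 0 15;0 0 -0.1 0 0 0 15;0 0 -0.1 0 0 0 15;0 0 -0.1 0 0 0 15"
}}

```text
time_s: 11.52
ee_pos: [551.2, 16.3, 168.7]
ee_rot: [0.0, 0.989, 0.151, 0.0]
ft_force: [-0.1, 0.3, -1.7]
gripper_width: 23.2
grasp_force: 58.8
```

Call:
{"api": "servo_tool", "payload": {
  "targets": "0 0 -0.1 0 0 0 15;0 0 -0.1 0 0 0 15;0 0 -0.1 0 0 0 15;0 0 -0.1 0 0 0 15;0 0 -0.1 0 0 0 15;0 0 -0.1 0 0 0 15"
}}

```text
time_s: 12.02
ee_pos: [551.2, 16.2, 162.7]
ee_rot: [-0.0, 0.989, 0.151, -0.0]
ft_force: [-0.4, -0.2, 0.5]
gripper_width: 22.4
grasp_force: 58.9
```

Call:
{"api": "servo_tool", "payload": {
  "targets": "0 0 -0.1 0 0 0 15;0 0 -0.1 0 0 0 15"
}}

```text
time_s: 12.18
ee_pos: [551.7, 16.3, 162.1]
ee_rot: [-0.0, 0.989, 0.151, 0.001]
ft_force: [-1.6, 0.9, 5.5]
gripper_width: 22.7
grasp_force: 59.4
```

Cork felt at TCP z of about 162.5. I press on gently.

Call:
{"api": "servo_tool", "payload": {
  "targets": "0 0 -0.1 0 0 0 15;0 0 -0.1 0 0 0 15;0 0 -0.1 0 0 0 15"
}}

```text
time_s: 12.43
ee_pos: [551.5, 16.3, 158.4]
ee_rot: [0.0, 0.989, 0.151, 0.001]
ft_force: [-0.6, 1.4, 4.7]
gripper_width: 22.7
grasp_force: 59.4
```

Call:
{"api": "servo_tool", "payload": {
  "targets": "0 0 -0.1 0 0 0 15;0 0 -0.1 0 0 0 15"
}}

```text
time_s: 12.6
ee_pos: [551.4, 16.3, 156.0]
ee_rot: [0.0, 0.989, 0.151, 0.0]
ft_force: [-1.2, 0.6, 4.8]
gripper_width: 22.4
grasp_force: 59.4
```

Call:
{"api": "servo_tool", "payload": {
  "targets": "0 0 -0.1 0 0 0 15;0 0 -0.1 0 0 0 15"
}}

```text
time_s: 12.77
ee_pos: [551.3, 16.2, 153.8]
ee_rot: [0.0, 0.989, 0.151, 0.0]
ft_force: [-0.2, 0.3, 5.0]
gripper_width: 22.7
grasp_force: 59.4
```

Call:
{"api": "servo_tool", "payload": {
  "targets": "0 0 -0.1 0 0 0 15;0 0 0 0 0 0 15"
}}

```text
time_s: 12.93
ee_pos: [551.2, 16.2, 152.5]
ee_rot: [0.0, 0.989, 0.151, 0.0]
ft_force: [-0.4, 0.7, 3.7]
gripper_width: 22.5
grasp_force: 59.4
```

Call:
{"api": "servo_tool", "payload": {
  "targets": "0 0 -0.1 0 0 0 15;0 0 -0.1 0 0 0 15"
}}

```text
time_s: 13.1
ee_pos: [551.3, 16.3, 150.9]
ee_rot: [0.0, 0.989, 0.151, 0.0]
ft_force: [-0.5, 0.6, 5.2]
gripper_width: 22.6
grasp_force: 59.4
```

Call:
{"api": "servo_tool", "payload": {
  "targets": "0 0 -0.1 0 0 0 15;0 0 0 0 0 0 15"
}}

```text
time_s: 13.27
ee_pos: [551.1, 16.2, 149.5]
ee_rot: [0.0, 0.989, 0.151, -0.0]
ft_force: [-0.5, 1.4, 3.1]
gripper_width: 22.9
grasp_force: 59.4
```

Call:
{"api": "servo_tool", "payload": {
  "targets": "0 0 -0.1 0 0 0 15;0 0 -0.1 0 0 0 15"
}}

```text
time_s: 13.43
ee_pos: [551.2, 16.3, 147.9]
ee_rot: [0.0, 0.989, 0.151, 0.0]
ft_force: [-0.2, 0.3, 5.5]
gripper_width: 22.4
grasp_force: 59.4
```

Call:
{"api": "servo_tool", "payload": {
  "targets": "0 0 -0.1 0 0 0 15;0 0 0 0 0 0 15"
}}

```text
time_s: 13.6
ee_pos: [551.1, 16.2, 146.5]
ee_rot: [0.0, 0.989, 0.151, -0.0]
ft_force: [0.2, 0.7, 2.6]
gripper_width: 22.7
grasp_force: 59.3
```

Call:
{"api": "servo_tool", "payload": {
  "targets": "0 0 -0.1 0 0 0 15;0 0 -0.1 0 0 0 15"
}}

```text
time_s: 13.77
ee_pos: [551.2, 16.2, 144.8]
ee_rot: [0.0, 0.989, 0.151, 0.0]
ft_force: [-0.5, 0.5, 4.3]
gripper_width: 22.2
grasp_force: 59.4
```

Call:
{"api": "servo_tool", "payload": {
  "targets": "0 0 -0.1 0 0 0 15;0 0 0 0 0 0 15"
}}

```text
time_s: 13.93
ee_pos: [551.1, 16.2, 143.5]
ee_rot: [0.0, 0.989, 0.151, -0.0]
ft_force: [-0.2, -0.2, 3.2]
gripper_width: 22.7
grasp_force: 59.3
```

Call:
{"api": "servo_tool", "payload": {
  "targets": "0 0 -0.1 0 0 0 15;0 0 0 0 0 0 15"
}}

```text
time_s: 14.1
ee_pos: [551.1, 16.2, 142.6]
ee_rot: [0.0, 0.989, 0.151, -0.0]
ft_force: [0.1, 0.6, 3.5]
gripper_width: 22.6
grasp_force: 59.3
```

Call:
{"api": "servo_tool", "payload": {
  "targets": "0 0 -0.1 0 0 0 15;0 0 0 0 0 0 15"
}}

```text
time_s: 14.27
ee_pos: [551.2, 16.2, 141.7]
ee_rot: [0.0, 0.989, 0.151, -0.0]
ft_force: [-0.4, 0.1, 3.8]
gripper_width: 22.7
grasp_force: 59.4
```

Call:
{"api": "servo_tool", "payload": {
  "targets": "0 0 -0.1 0 0 0 15;0 0 0 0 0 0 15"
}}

```text
time_s: 14.43
ee_pos: [551.5, 16.3, 141.7]
ee_rot: [-0.0, 0.989, 0.151, 0.0]
ft_force: [-0.9, 0.7, 8.0]
gripper_width: 22.6
grasp_force: 59.9
```

Call:
{"api": "servo_tool", "payload": {
  "targets": "0 0 -0.1 0 0 0 15;0 0 0 0 0 0 15"
}}

```text
time_s: 14.6
ee_pos: [551.9, 16.3, 141.6]
ee_rot: [0.0, 0.989, 0.151, 0.001]
ft_force: [-1.5, 0.2, 11.5]
gripper_width: 22.6
grasp_force: 60.3
```

Call:
{"api": "servo_tool", "payload": {
  "targets": "0 0 -0.1 0 0 0 15;0 0 0 0 0 0 15"
}}

```text
time_s: 14.77
ee_pos: [552.2, 16.4, 141.5]
ee_rot: [0.0, 0.989, 0.151, 0.001]
ft_force: [-3.9, 1.5, 14.1]
gripper_width: 22.7
grasp_force: 60.7
```

The cork is bedded: stopped at TCP z of about 141.6 with about 16 N. I relax the force, let go and rise.

Call:
{"api": "servo_tool", "payload": {
  "targets": "0 0 0.15 0 0 0 15;0 0 0.15 0 0 0 15;0 0 0 0 0 0 15"
}}

```text
time_s: 15.02
ee_pos: [551.1, 16.2, 141.7]
ee_rot: [0.0, 0.989, 0.151, 0.0]
ft_force: [0.8, 0.1, 3.4]
gripper_width: 22.5
grasp_force: 59.3
```

Call:
{"api": "servo_tool", "payload": {
  "targets": "0 0 0.07 0 0 0 15;0 0 0 0 0 0 25;0 0 0 0 0 0 30;0 0 0 0 0 0 40;0 0 0 0 0 0 70;0 0 0 0 0 0 100;0 0 0 0 0 0 100;0 0 0 0 0 0 100"
}}

```text
time_s: 15.68
ee_pos: [551.1, 16.3, 142.4]
ee_rot: [-0.0, 0.989, 0.151, -0.0]
ft_force: [0.4, 0.5, -0.6]
gripper_width: 80.4
grasp_force: 0.0
```

Call:
{"api": "servo_tool", "payload": {
  "targets": "0 0 1 0 0 0 100;0 0 2 0 0 0 100;0 0 3 0 0 0 100;0 0 3 0 0 0 100;0 0 3 0 0 0 100;0 0 2 0 0 0 100;-3 4 1 0 0 0 100;-3 3 0 0 0 0 100;-3 3 0 0 0 0 100;-3 3 0 0 0 0 100;-3 3 0 0 0 0 100;0 0 0 0 0 0 100"
}}

```text
time_s: 16.68
ee_pos: [405.1, 170.6, 292.1]
ee_rot: [-0.001, 0.988, 0.154, 0.001]
ft_force: [0.2, -0.8, -0.2]
gripper_width: 85.3
grasp_force: 0.0
```

Run:
```python
from h import *
np.set_printoptions(precision=1,suppress=True)
out=[]
for n in('top','side'):
    p,d=snap(n,n+'4.png'); W=cloud(n,d)
    for nm,c,z0,z1 in(('headtop',(551,16),172,195),('griptop',(585.5,-121),203,240)):
        G=sel(W,c,16,z0,z1)
        if len(G)>3: print(n,nm,len(G),'med',np.median(G,0),'mean',G.mean(0),'circ',cv2.minEnclosingCircle(G[:,:2].astype(np.float32)))
    q=p[180:300,280:440] if n=='top' else p[140:320,260:420]
    out.append(cv2.resize(q,(400,400),interpolation=cv2.INTER_CUBIC))
cv2.imwrite('pics/c4.png',np.hstack(out)[:,:,::-1])
print(bot.get_state()['ee_pos'],bot.get_state()['gripper_width'])
```

```text
top headtop 119 med [551.9  15.5 181.9] mean [551.8  15.6 181.9] circ ((551.9811401367188, 15.519411087036133), 11.602733612060547)
top griptop 113 med [ 586.  -120.1  210.4] mean [ 585.3 -120.6  210.3] circ ((585.3635864257812, -120.97712707519531), 10.700959205627441)
side headtop 87 med [551.   22.  180.3] mean [550.9  21.1 179.4] circ ((553.3389282226562, 17.791250228881836), 14.399070739746094)
side griptop 56 med [ 583.8 -114.4  209. ] mean [ 584.1 -115.8  208.4] circ ((583.4700317382812, -117.96663665771484), 11.488865852355957)
[408.1 167.8 291.9] 85.26010233673777
```

View pics/c4.png

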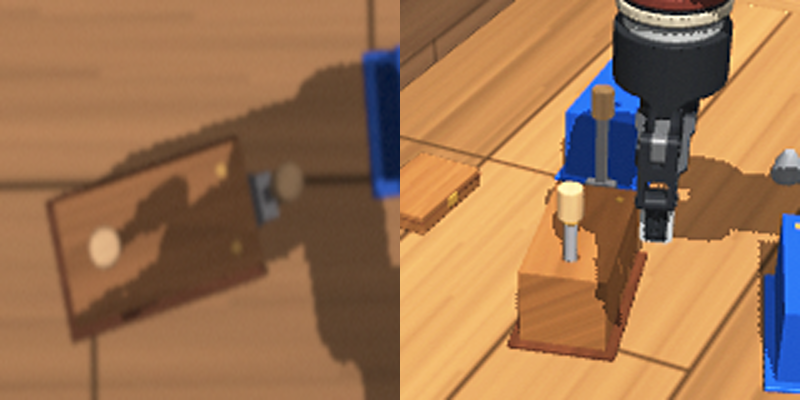

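The rod stands in the bore: head at crop (105,247) in the top view and (570,203) in the side view. The top camera puts the head top at 181.9 and the guide grip top at 210.3. For level, the grip top must be 20 mm below the head top, so the guide has to go down about 48.4 mm.

Call:
{"api": "servo_tool", "payload": {
  "targets": "0.9 -1.5 0 0 0 0 100;1.8 -2.9 0 0 0 0 100;1.8 -2.9 0 0 0 0 100;1.8 -2.9 0 0 0 0 100;1.8 -2.9 0 0 0 0 100;1.8 -2.9 0 0 0 0 100;1.8 -2.9 0 0 0 0 100;1.8 -2.9 0 0 0 0 100;1.8 -2.9 0 0 0 0 100;1.5 -2.6 0 0 0 0 100;0.9 -1.5 0 0 0 0 100;0 0 0 0 0 0 100"
}}

```text
time_s: 17.78
ee_pos: [586.9, -126.1, 290.0]
ee_rot: [0.0, 0.989, 0.148, -0.001]
ft_force: [-1.0, 0.7, 0.6]
gripper_width: 85.6
grasp_force: 0.0
```

Call:
{"api": "servo_tool", "payload": {
  "targets": "0 0 -1 0 0 0 100;0 0 -2 0 0 0 100;0 0 -1.5 0 0 0 100;0 0 -1 0 0 0 100;0 0 0 0 0 0 100;0 0 0 0 0 0 100;0 0 0 0 0 0 100"
}}

```text
time_s: 18.37
ee_pos: [586.1, -121.0, 236.5]
ee_rot: [0.0, 0.989, 0.151, 0.001]
ft_force: [-0.6, -0.5, 0.2]
gripper_width: 85.5
grasp_force: 0.0
```

Call:
{"api": "servo_tool", "payload": {
  "targets": "0 0 -1 0 0 0 100;0 0 -1.5 0 0 0 100;0 0 -1.5 0 0 0 100;0 0 -1.5 0 0 0 100;-0.1 0 -0.7 0 0 0 100;0 0 -0.2 0 0 0 100;0 0 0 0 0 0 100;0 0 0 0 0 0 100;0 0 0 0 0 0 100"
}}

```text
time_s: 19.12
ee_pos: [585.6, -121.4, 173.1]
ee_rot: [0.001, 0.989, 0.151, 0.001]
ft_force: [-0.3, -1.3, 0.0]
gripper_width: 84.9
grasp_force: 0.0
```

Call:
{"api": "servo_tool", "payload": {
  "targets": "0 0 0 0 0 0 60;0 0 0 0 0 0 40;0 0 0 0 0 0 25;0 0 0 0 0 0 14;0 0 0 0 0 0 14;0 0 0 0 0 0 14;0 0 0 0 0 0 14"
}}

```text
time_s: 19.7
ee_pos: [584.3, -119.7, 171.6]
ee_rot: [-0.002, 0.989, 0.151, -0.0]
ft_force: [-1.8, 4.3, 2.3]
gripper_width: 20.8
grasp_force: 58.5
```

Call:
{"api": "servo_tool", "payload": {
  "targets": "0 0 -0.2 0 0 0 14;0 0 -0.4 0 0 0 14;0 0 -0.5 0 0 0 14;0 0 -0.5 0 0 0 14;0 0 -0.5 0 0 0 14;0 0 -0.5 0 0 0 14;0 0 -0.5 0 0 0 14;0 0 -0.5 0 0 0 14;0 0 -0.5 0 0 0 14;0 0 -0.3 0 0 0 14;0 0 -0.2 0 0 0 14;0 0 0 0 0 0 14"
}}

```text
time_s: 20.7
ee_pos: [584.3, -119.7, 125.2]
ee_rot: [-0.002, 0.989, 0.151, -0.001]
ft_force: [-1.7, 5.9, 1.1]
gripper_width: 20.8
grasp_force: 58.6
```

Call:
{"api": "servo_tool", "payload": {
  "targets": "0 0 0 0 0 0 14;0 0 0 0 0 0 14"
}}

```text
time_s: 20.87
ee_pos: [584.3, -119.7, 125.3]
ee_rot: [-0.002, 0.989, 0.151, -0.001]
ft_force: [-1.2, 5.6, 1.2]
gripper_width: 20.3
grasp_force: 58.6
```

Call:
{"api": "servo_tool", "payload": {
  "targets": "0 0 -0.1 0 0 0 14;0 0 -0.1 0 0 0 14;0 0 0 0 0 0 14;0 0 0 0 0 0 14;0 0 0 0 0 0 14"
}}

```text
time_s: 21.28
ee_pos: [584.3, -119.7, 123.7]
ee_rot: [-0.002, 0.989, 0.151, -0.001]
ft_force: [-2.1, 4.8, 1.9]
gripper_width: 20.7
grasp_force: 58.6
```

Moved 47.9 mm. Now I let go, rise, back off and check.

Call:
{"api": "servo_tool", "payload": {
  "targets": "0 0 0 0 0 0 25;0 0 0 0 0 0 40;0 0 0 0 0 0 70;0 0 0 0 0 0 100;0 0 0 0 0 0 100;0 0 0 0 0 0 100"
}}

```text
time_s: 21.78
ee_pos: [584.8, -121.4, 123.7]
ee_rot: [0.0, 0.989, 0.151, 0.0]
ft_force: [0.3, -0.4, 0.5]
gripper_width: 80.2
grasp_force: 0.0
```

Call:
{"api": "servo_tool", "payload": {
  "targets": "0 0 1 0 0 0 100;0 0 2 0 0 0 100;0 0 3 0 0 0 100;0 0 3 0 0 0 100;0 0 3 0 0 0 100;0 0 3 0 0 0 100;-2 -3 1 0 0 0 100;-2 -3 0 0 0 0 100;-2 -3 0 0 0 0 100;-2 -3 0 0 0 0 100;-2 -3 0 0 0 0 100;-1 -1 0 0 0 0 100"
}}

```text
time_s: 22.78
ee_pos: [472.7, -284.4, 284.7]
ee_rot: [0.001, 0.989, 0.149, -0.0]
ft_force: [0.3, 0.4, 0.7]
gripper_width: 85.5
grasp_force: 0.0
```

Call:
{"api": "servo_tool", "payload": {
  "targets": "0 0 0 0 0 0 100;0 0 0 0 0 0 100;0 0 0 0 0 0 100;0 0 0 0 0 0 100"
}}

```text
time_s: 23.12
ee_pos: [475.5, -280.4, 284.0]
ee_rot: [0.0, 0.988, 0.152, 0.0]
ft_force: [0.4, 0.1, -0.3]
gripper_width: 85.9
grasp_force: 0.0
```

Run:
```python
from h import *
np.set_printoptions(precision=1,suppress=True)
out=[]
for n in('top','side'):
    p,d=snap(n,n+'5.png'); W=cloud(n,d)
    for nm,c,z0,z1 in(('headtop',(551,16),177,190),('griptop',(585.5,-121),157,175)):
        G=sel(W,c,16,z0,z1)
        if len(G)>3: print(n,nm,len(G),'med',np.median(G,0),'mean',G.mean(0),'p95z',np.percentile(G[:,2],95))
    q=p[180:300,280:440] if n=='top' else p[140:320,260:420]
    out.append(cv2.resize(q,(400,400),interpolation=cv2.INTER_CUBIC))
cv2.imwrite('pics/c5.png',np.hstack(out)[:,:,::-1])
print(bot.get_state()['ee_pos'],bot.get_state()['time_s'])
```

```text
top headtop 115 med [551.8  15.6 181.9] mean [551.6  15.9 181.9] p95z 184.5240984928593
top griptop 96 med [ 585.7 -120.8  162.3] mean [ 585.4 -120.9  162.2] p95z 164.93020551836722
side headtop 63 med [552.1  20.9 181.5] mean [551.6  20.3 181.4] p95z 184.0181916741216
side griptop 46 med [ 585.8 -116.3  161.5] mean [ 585.5 -116.5  161.1] p95z 163.91745013994847
[ 475.4 -280.3  283.8] 23.2167
```

View pics/c5.png

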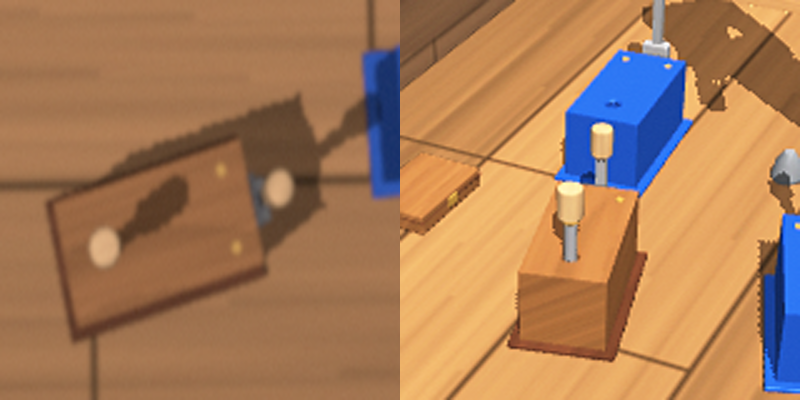

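The rod stands in the bore (crop (105,247) and (570,203)) and the guide grip is lowered (crop (279,188) and (602,140)). The head-top to grip-top difference is 19.6 to 20.3 mm against the 20 wanted, so they are level.

```bash
python3 -c "from bench import hand_in; print(hand_in())"
```

```text
the job is handed in; nothing more can be done
None
```

The job is handed in at about 23 s: the cork is bedded with about 16 N, the rod is standing on it, and the drill guide measures level with the rod's foot to within about 0.5 mm; hand-in returned no verdict.

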